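# Stop the sander, hang the sanding tray on its hook, reset the stop

### The job

Stop the sander by pressing the mushroom button on the grey box until it latches down. While it is latched, hang the steel tray by its strap handle on the hook, keeping the tray upright and leaving it hanging still; then twist the mushroom clockwise to unlatch it so that it springs fully up again. Do not shift or knock over the bottle, can, jar and wood offcut standing around.

Things in the scene. Friction and masses are not known exactly. Their poses are not given: they have to be found in the camera images.
- stand: Dark steel hook stand, bolted down. Origin on the bench straight below the hook's seat; the hook points along its -x (open side). Post 18 mm thick, 245 mm high, 65 mm behind the origin (+x) on a plate 110 x 100 x 10 mm (x 0 to 110, y -50 to 50 mm). Everything of the hook lies in the plane y = 0.
- hook_seat (a point): Top of the hook's seat, 215 mm above the bench; axes of the stand. The hook is a round bar, 10 mm thick (underside of the seat at 205 mm): it slopes down from the post to the level seat (x from 13 to -13 mm), then rises to a rounded tip at x = -29 mm whose top is 240 mm above the bench.
- tote: Open steel tray of sanding blocks, about 300 g, 70 mm (x) by 100 mm (y), walls 55 mm high, with a fixed strap handle in its plane x = 0: uprights 6 mm thick at y = -47 and 47 mm and a level top strap 6 mm thick (x), 100 mm long (y), 14 mm tall (z 125 to 139 mm). Opening under the strap: 88 mm wide, 70 mm high. Origin: centre of the underside. Same either way round.
- tote_handle (a point): Middle of the underside of the tray's top strap, 125 mm above the tray's underside; axes are those of the tray.
- station: Grey stop box fixed to the bench, 76 x 76 x 56 mm with a 4 mm collar of 54 mm diameter on top; carries the mushroom on its vertical axis. Origin at the centre of its underside.
- stop_top (a point): Centre of the top face of the mushroom head. The head is round, 42 mm in diameter and 20 mm tall; when up its top is 102.5 mm and its underside 82 mm above the bench, when latched about 8.5 mm lower.
- stop (a joint): Press of the mushroom, m: 0 = fully up, 0.010 = bottom of travel. It takes about 10 N; pushed right down and let go it latches and stays at about 0.0085 (its spring alone lifts it if it was not pushed far enough).
- stop_turn (a joint): Twist of the mushroom head, rad: 0 at rest, growing clockwise seen from above, end stop at 1.2. From about 0.7 the latch is free and the mushroom springs up as soon as it is let go; the head then turns back by itself.
- glue: Glue bottle, 56 mm in diameter, 190 mm tall, beside the hook stand; origin at the centre of its underside. Bystander.
- can: Metal can, 76 mm in diameter, 100 mm tall, on the other side of the hook stand; origin at the centre of its underside. Bystander.
- jar: Screw-top jar, 56 mm in diameter, 85 mm tall, near the tray; origin at the centre of its underside. Bystander.
- offcut: Wood offcut lying near the stop box, 45 (x) x 120 (y) x 38 (z) mm; origin at the centre of its underside. Bystander.

How it is judged:
By the outcome, as a careful person would: the job done as asked, in the order asked, and still so for the second after the job is handed in, with the robot touching nothing.
It also fails if it takes over 72 s, if anything falls off the work surface, if the arm or the gripper's body presses on something with over 40 N, if the wrist force passes 120 N, or if a joint passes its speed limit or range.

### The arm

A 7-joint arm with a two-finger parallel gripper is mounted at the origin on the work surface. World frame = base frame: x ahead of the robot, y to its left, z up, the work surface at z = 0. Lengths are in m, angles in rad, forces in N, time in s.
With the tool pointing down it reaches from about 0.4 to 0.9 m from the base axis. Payload 5.6 kg.
Tool frame: the origin (TCP) lies on the centre line of the jaws, within the pads' length; the fingertips stand 11 mm ahead of it and the grasp point (between the pads) lies 8 mm behind it; z points along the fingers, y is the line along which they close (so a half turn about z gives the same grasp; the last joint's range is limited). The gripper opens to 92 mm and grips with 3 to 60 N. Pads are 20 mm wide; open, the fingers measure 128 mm over their backs; the gripper's body (75 mm by 189 mm) begins 69 mm behind the grasp point.
Start: joints at [1.153, 0.468, -0.012, 1.603, 0.006, 1.071, -0.056], TCP at [0.238, -0.605, 0.226] pointing down, gripper open.
Joint ranges: [-2.53, 2.53], [-0.31, 2.02], [-1.57, 1.55], [0.28, 2.44], [-1.29, 4.43], [0.15, 1.84], [-2.92, 2.92]. Speed limits (rad/s): [2.57, 2.57, 3.14, 3.14, 3.14, 3.14, 3.14].

### API

Orientations are given as [roll, pitch, yaw] about the fixed x, y, z axes, in that order (R = Rz(yaw) Ry(pitch) Rx(roll)).
In Python, from rig import arm gives the robot as it stands. The module is installed in compiled form; this text tells all that it offers.
- The arm moves only by the tool play_rows, never from a script. Its argument "targets" is a list of rows, each an object with "offset": the shift along the tool's x, y, z in units of 100 mm (1.0 is 100 mm), a list of three; "rotation": the turn, a rotation vector about the tool's x, y, z in units of 30 degrees (1.0 is 30 degrees), a list of three. A call has 1 to 20 rows; each row is the pose to reach, as a shift and turn from the pose commanded when the call began, along the tool's axes at that moment; what a row does not reach only later rows make up. A row lasts 1/8 s, in which the tool goes at most 62.5 mm and 10.7 degrees, less where a joint would pass 70% of its speed; a pose out of reach is approached as far as the arm can. A call with a number of a shift or a turn outside -1 to 1 is refused whole. A call with a gripper value outside its range is refused whole. "claw" is the opening, from 0 (shut) to 1 (fully open), set as the call begins (left out, the last holds). The fingers move at their own pace and stop on an object; the grip force is fixed at half the most. Time passes only in rows, so rows that repeat a pose let the fingers close. It gives the time, the measured TCP pose, the force, the opening and the grip force at its end, in the units of the state.
- arm.get_state(): the state, without advancing time (a new reading comes with each control period).
- arm.snapshot(name): name is "scene" or "top"; returns a dict with "image" (420x560x3 uint8, red, green, blue), "K" (3x3 intrinsics, pixels), "rvec" (rotation vector, rad) and "tvec" (3), from world to camera coordinates, as OpenCV has them. Camera axes: x right, y down, z forward; pixel columns grow to the right and rows downward; lengths in m; the calibration is good to about 2 mm. A picture is of the moment at which its call begins. There is no depth.
- arm.hand_in(): hands the job in; it is judged then, once.
The state is a dict: "time": time; "joint_positions": joint angles; "dq": joint speeds; "joint_torque": joint torques, N m; "tcp_pos": TCP position; "ee_rot": TCP orientation; "ft_force": force on the tool from outside, world axes, zero at the start; "wrist_torque": the same for the moment, N m; "finger_gap": finger opening in m; "grip_force": force on a finger pad.
Only numpy, scipy, OpenCV 4.12 (cv2) and the standard library are available. Lean on these libraries where they do the work, as an engineer would, in place of code of your own. Each camera call takes 0.05 s, during which the arm holds its last target. There are 200 camera calls.

## Working session

There is one attempt and no reset: what is moved stays moved. The work goes in short steps, Python scripts to look and compute and a tool call to move; the robot and the scene stay as the last step left them, time stands still between calls to the robot, and variables do not carry over. Pictures are saved under pics/ and viewed, at most 10 in all, crops included, and the job is handed in when it is done.

Besides the shell and the picture viewer there is one more tool, called after "Request:" as name(argument=value, ...), one argument or row to a line, values as JSON. play_rows: Moves the arm, as the interface text tells. Its arguments: {"type":"object","properties":{"targets":{"type":"array","items":{"type":"object","properties":{"offset":{"type":"array","items":{"type":"number","minimum":-1,"maximum":1}},"rotation":{"type":"array","items":{"type":"number","minimum":-1,"maximum":1}}}}},"claw":{"type":"number"}},"required":["targets"]}

```bash
mkdir -p pics
python3 - <<'E'
from rig import arm
import cv2,pickle
D={}
for n in("scene","top"):
    s=arm.snapshot(n);D[n]=s
    cv2.imwrite(f"pics/{n}0.png",cv2.resize(s["image"][:,:,::-1],(800,600),interpolation=cv2.INTER_CUBIC))
    print(n,s["K"].round(1).tolist(),s["rvec"],s["tvec"])
pickle.dump(D,open("d0.pkl","wb"))
s=arm.get_state();print({k:s[k] for k in("time","tcp_pos","ee_rot","ft_force","finger_gap")})
E
```

```text
scene [[410.8, 0.0, 278.0], [0.0, 410.8, 214.1], [0.0, 0.0, 1.0]] [ 1.68739981  2.00607149 -0.69600339] [ 0.09974176 -0.31959399  1.56898399]
top [[424.2, 0.0, 278.3], [0.0, 424.2, 213.2], [0.0, 0.0, 1.0]] [ 2.21505029 -1.98710698  0.21858769] [-0.06602111  0.5533767   1.20423185]
{'time': 0.1, 'tcp_pos': array([ 0.23768803, -0.60444321,  0.2247543 ]), 'ee_rot': array([-3.14003716e+00,  1.57447982e-04,  3.74715055e-01]), 'ft_force': array([-0.74635798, -0.03636602, -0.25909465]), 'finger_gap': 0.09206486434158512}
```

View pics/scene0.png

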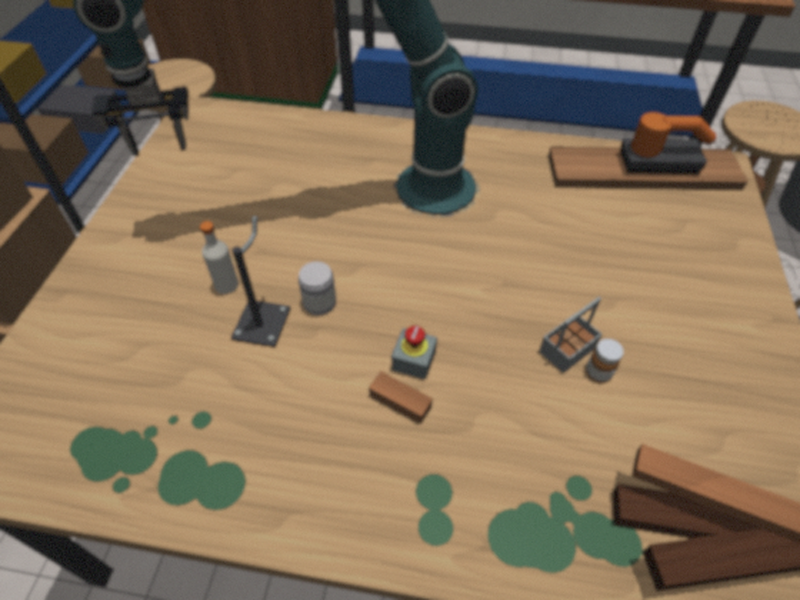

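View pics/top0.png

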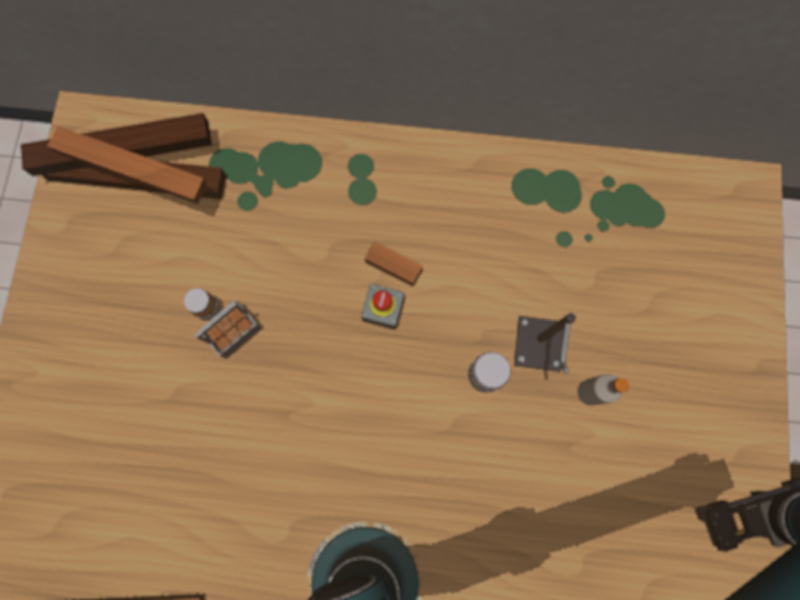

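```bash
cat > h.py <<'E'
import cv2,numpy as np
def crops(img,rects,z,fn):
    out=[]
    for x,y,w,h in rects:
        c=cv2.resize(img[y:y+h,x:x+w,::-1],(w*z,h*z),interpolation=cv2.INTER_CUBIC)
        for u in range(-(-x//10)*10,x+w,10):
            cv2.line(c,((u-x)*z+z//2,0),((u-x)*z+z//2,h*z if 0 else 6),(255,255,255),1);cv2.putText(c,str(u),((u-x)*z-8,16),0,.33,(255,255,255),1)
        for v in range(-(-y//10)*10,y+h,10):
            cv2.line(c,(0,(v-y)*z+z//2),(6,(v-y)*z+z//2),(255,255,255),1);cv2.putText(c,str(v),(8,(v-y)*z+6),0,.33,(255,255,255),1)
        out.append(c)
    cv2.imwrite(fn,np.hstack(out))
def P(s):
    R,_=cv2.Rodrigues(np.array(s["rvec"]));return s["K"]@np.c_[R,s["tvec"]]
def proj(s,X): return cv2.projectPoints(np.array(X,float).reshape(-1,3),np.array(s["rvec"]),np.array(s["tvec"]),s["K"],None)[0].reshape(-1,2)
def tri(s1,p1,s2,p2):
    X=cv2.triangulatePoints(P(s1),P(s2),np.array(p1,float).T,np.array(p2,float).T);return (X[:3]/X[3]).T
def onz(s,p,z):
    M=P(s);r=[]
    for u,v in p:
        A=np.array([M[0]-u*M[2],M[1]-v*M[2]]);r.append(np.r_[np.linalg.solve(A[:,:2],-A[:,2]*z-A[:,3]),z])
    return np.array(r)
E
python3 - <<'E'
import pickle;from h import *
D=pickle.load(open("d0.pkl","rb"))
crops(D["scene"]["image"],[(372,204,66,100),(258,214,66,100),(150,146,66,100)],4,"pics/sc1.png")
crops(D["top"]["image"],[(135,200,53,60),(243,190,53,60),(355,213,53,60)],5,"pics/tc1.png")
E
```

```text
(no output)
```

View pics/sc1.png

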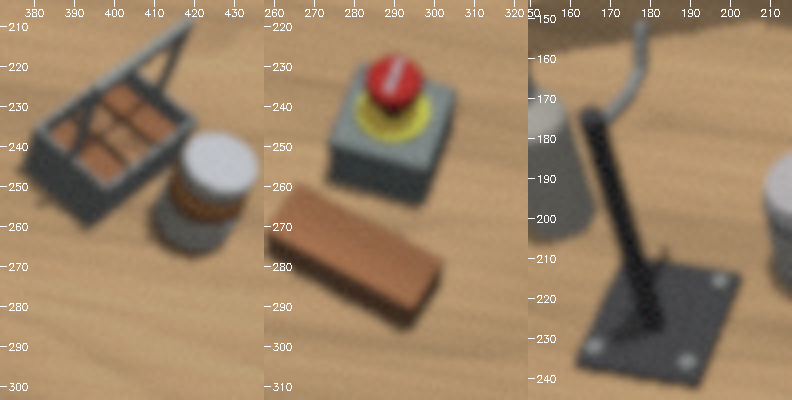

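View pics/tc1.png

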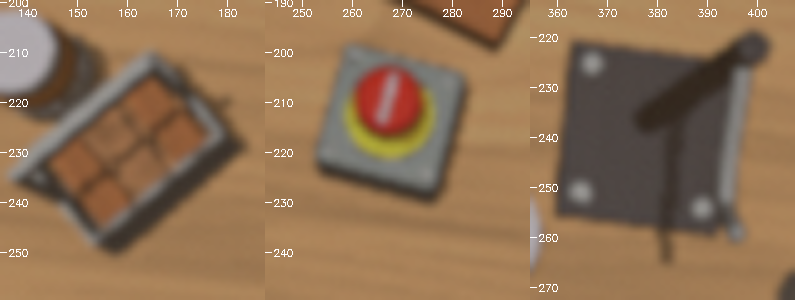

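Run:
```python
import pickle;from h import *
np.set_printoptions(precision=4,suppress=True)
D=pickle.load(open("d0.pkl","rb"));s,t=D["scene"],D["top"]
sp=[(418.5,209),(391.5,233),(290,232.5),(165,174),(178,151),(162,238),(192,242),(203,214)]
tp=[(137,235),(166,212),(267.5,210),(399,222),(396.5,260),(397,225),(363,221),(360,255)]
X=tri(s,sp,t,tp);print(X)
print("reproj",np.abs(proj(s,X)-sp).max(1),np.abs(proj(t,X)-tp).max(1))
print("plate",onz(t,[(363,221),(392,259),(360,255)],.01),onz(s,[(162,238),(192,242),(203,214)],.01))
print("st",onz(t,[(259,198.5),(283,205),(278,227),(253.5,222)],.056).mean(0))
print("mush",onz(t,[(267.5,210)],.1025),onz(s,[(290,232.5)],.1025))
print("tray: rim t",onz(t,[(183,228)],.055),"s rim",onz(s,[(381,236),(419,232)],.055),"s base",onz(s,[(393,260)],0),"t base",onz(t,[(157,250)],0))
# jar, can, glue
print("jar",onz(s,[(425,244)],.085),onz(t,[(138,210)],.085),"can",onz(s,[(221,190)],.1),onz(t,[(344,260)],.1),"glue",onz(t,[(435,269.5)],.19),onz(s,[(145,158)],.19))
print("offcut",onz(t,[(263,168.5),(295,187),(290,199),(256,180)],.038))
```

```text
[[ 0.4375  0.3751  0.1338]
 [ 0.5153  0.3094  0.1096]
 [ 0.555   0.0269  0.098 ]
 [ 0.5278 -0.3149  0.2436]
 [ 0.4314 -0.3135  0.2381]
 [ 0.5717 -0.3696 -0.0009]
 [ 0.5732 -0.2676  0.0039]
 [ 0.466  -0.2643  0.0077]]
reproj [0.1166 1.3226 0.5004 0.1509 0.6077 2.1404 0.417  0.5207] [0.1117 1.2    0.4538 0.1475 0.6377 1.962  0.3797 0.5081]
plate [[ 0.5722 -0.2676  0.01  ]
 [ 0.4644 -0.3628  0.01  ]
 [ 0.466  -0.2654  0.01  ]] [[ 0.5786 -0.3578  0.01  ]
 [ 0.5771 -0.2641  0.01  ]
 [ 0.4676 -0.2618  0.01  ]]
st [0.5555 0.0239 0.056 ]
mush [[0.5541 0.0253 0.1025]] [[0.558  0.0286 0.1025]]
tray: rim t [[0.4831 0.2706 0.055 ]] s rim [[0.4905 0.2874 0.055 ]
 [0.4568 0.3971 0.055 ]] s base [[0.5306 0.3339 0.    ]] t base [[0.4154 0.3524 0.    ]]
jar [[0.5196 0.403  0.085 ]] [[0.517  0.4022 0.085 ]] can [[ 0.4353 -0.2018  0.1   ]] [[ 0.4346 -0.2051  0.1   ]] glue [[ 0.4246 -0.4286  0.19  ]] [[ 0.4285 -0.4226  0.19  ]]
offcut [[ 0.6982  0.0572  0.038 ]
 [ 0.6498 -0.0475  0.038 ]
 [ 0.6102 -0.0361  0.038 ]
 [ 0.659   0.0744  0.038 ]]
```

Request:
play_rows(
  claw=0,
  targets=[
    {"offset": [0,0,-0.25],"rotation": [0,0,-0.25]},
    {"offset": [0,0,-0.5],"rotation": [0,0,-0.5]},
    {"offset": [0,0,-0.75],"rotation": [0,0,-0.75]},
    {"offset": [0,0,-1],"rotation": [0,0,-1]},
  ],
)

```text
time: 0.6
tcp_pos: [0.2377, -0.6046, 0.3258]
ee_rot: [-3.141, -0.0, 0.903]
ft_force: [-0.5, -0.3, -0.5]
finger_gap: 0.0535
grip_force: 0.0
```

Request:
play_rows(
  targets=[
    {"offset": [0.25,-0.05,0],"rotation": [0,0,-0.25]},
    {"offset": [0.5,-0.1,0],"rotation": [0,0,-0.5]},
    {"offset": [0.75,-0.16,0],"rotation": [0,0,-0.75]},
    {"offset": [1,-0.21,0],"rotation": [0,0,-1]},
  ],
)

```text
time: 1.1
tcp_pos: [0.2839, -0.5126, 0.3251]
ee_rot: [-3.141, -0.001, 1.426]
ft_force: [0.4, -0.4, 0.4]
finger_gap: 0.0142
grip_force: 0.0
```

Request:
play_rows(
  targets=[
    {"offset": [0.33,0.11,0],"rotation": [0,0,-0.1]},
    {"offset": [0.67,0.22,0],"rotation": [0,0,-0.2]},
    {"offset": [1,0.33,0],"rotation": [0,0,-0.284]},
  ],
)

```text
time: 1.48
tcp_pos: [0.3317, -0.4182, 0.3253]
ee_rot: [-3.141, -0.0, 1.572]
ft_force: [-0.7, -0.4, 0.4]
finger_gap: 0.0004
grip_force: 0.0
```

Request:
play_rows(
  targets=[
    {"offset": [0.3,0.15,0],"rotation": [0,0,0]},
    {"offset": [0.6,0.3,0],"rotation": [0,0,0]},
    {"offset": [0.89,0.45,0],"rotation": [0,0,0]},
  ],
)

```text
time: 1.85
tcp_pos: [0.3768, -0.329, 0.3255]
ee_rot: [-3.141, 0.0, 1.571]
ft_force: [0.9, -0.3, -1.1]
finger_gap: 0.0005
grip_force: 0.0
```

Request:
play_rows(
  targets=[
    {"offset": [0.3,0.15,0],"rotation": [0,0,0]},
    {"offset": [0.6,0.3,0],"rotation": [0,0,0]},
    {"offset": [0.89,0.45,0],"rotation": [0,0,0]},
  ],
)

```text
time: 2.22
tcp_pos: [0.4217, -0.24, 0.3255]
ee_rot: [-3.141, 0.0, 1.571]
ft_force: [-0.9, -0.5, -0.8]
finger_gap: 0.0005
grip_force: 0.0
```

Request:
play_rows(
  targets=[
    {"offset": [0.3,0.15,0],"rotation": [0,0,0]},
    {"offset": [0.6,0.3,0],"rotation": [0,0,0]},
    {"offset": [0.89,0.45,0],"rotation": [0,0,0]},
  ],
)

```text
time: 2.6
tcp_pos: [0.4666, -0.151, 0.3255]
ee_rot: [-3.141, 0.0, 1.571]
ft_force: [0.6, -0.2, 0.3]
finger_gap: 0.0002
grip_force: 0.0
```

Request:
play_rows(
  targets=[
    {"offset": [0.3,0.15,0],"rotation": [0,0,0]},
    {"offset": [0.6,0.3,0],"rotation": [0,0,0]},
    {"offset": [0.89,0.45,0],"rotation": [0,0,0]},
  ],
)

```text
time: 2.98
tcp_pos: [0.5115, -0.0621, 0.3255]
ee_rot: [-3.141, 0.0, 1.571]
ft_force: [-0.2, -0.7, -0.4]
finger_gap: 0.0003
grip_force: 0.0
```

Request:
play_rows(
  targets=[
    {"offset": [0.3,0.15,0.3],"rotation": [0,0,0]},
    {"offset": [0.6,0.3,0.65],"rotation": [0,0,0]},
    {"offset": [0.89,0.45,1],"rotation": [0,0,0]},
    {"offset": [0.89,0.45,1],"rotation": [0,0,0]},
  ],
)

```text
time: 3.48
tcp_pos: [0.5547, 0.0283, 0.2228]
ee_rot: [-3.136, -0.002, 1.576]
ft_force: [-0.5, -0.3, 0.4]
finger_gap: 0.0007
grip_force: 0.0
```

Request:
play_rows(
  targets=[
    {"offset": [0,0,0.3]},
    {"offset": [0,0,0.6]},
    {"offset": [0,0,0.85]},
    {"offset": [0,0,1]},
    {"offset": [0,0,1]},
  ],
)

```text
invalid input
```

Request:
play_rows(
  targets=[
    {"offset": [0,0,0.05]},
    {"offset": [0,0,0.1]},
    {"offset": [0,0,0.14]},
    {"offset": [0,0,0.17]},
    {"offset": [0,0,0.2]},
    {"offset": [0,0,0.22]},
    {"offset": [0,0,0.22]},
  ],
)

```text
invalid input
```

Rotation must be given in each row.

Request:
play_rows(
  targets=[
    {"offset": [0,0,0.3],"rotation": [0,0,0]},
    {"offset": [0,0,0.6],"rotation": [0,0,0]},
    {"offset": [0,0,0.85],"rotation": [0,0,0]},
    {"offset": [0,0,1],"rotation": [0,0,0]},
    {"offset": [0,0,1],"rotation": [0,0,0]},
  ],
)

```text
time: 4.1
tcp_pos: [0.5561, 0.0248, 0.1255]
ee_rot: [-3.141, 0.0, 1.57]
ft_force: [0.0, 0.6, 0.5]
finger_gap: 0.0003
grip_force: 0.0
```

Request:
play_rows(
  targets=[
    {"offset": [0,0,0.05],"rotation": [0,0,0]},
    {"offset": [0,0,0.1],"rotation": [0,0,0]},
    {"offset": [0,0,0.14],"rotation": [0,0,0]},
    {"offset": [0,0,0.17],"rotation": [0,0,0]},
    {"offset": [0,0,0.2],"rotation": [0,0,0]},
    {"offset": [0,0,0.22],"rotation": [0,0,0]},
    {"offset": [0,0,0.22],"rotation": [0,0,0]},
  ],
)

```text
time: 4.97
tcp_pos: [0.5566, 0.0253, 0.1037]
ee_rot: [3.141, 0.0, 1.571]
ft_force: [-0.8, -0.6, 3.5]
finger_gap: 0.0008
grip_force: 1.7
```

Request:
play_rows(
  targets=[
    {"offset": [0,0,0.01],"rotation": [0,0,0]},
    {"offset": [0,0,0.02],"rotation": [0,0,0]},
    {"offset": [0,0,0.02],"rotation": [0,0,0]},
  ],
)

```text
time: 5.35
tcp_pos: [0.557, 0.0255, 0.1035]
ee_rot: [3.14, 0.001, 1.571]
ft_force: [-4.7, -0.7, 16.3]
finger_gap: 0.0003
grip_force: 8.2
```

Request:
play_rows(
  targets=[
    {"offset": [0,0,0.01],"rotation": [0,0,0]},
    {"offset": [0,0,0.015],"rotation": [0,0,0]},
    {"offset": [0,0,0.015],"rotation": [0,0,0]},
  ],
)

```text
time: 5.72
tcp_pos: [0.5573, 0.0255, 0.1033]
ee_rot: [3.139, 0.002, 1.571]
ft_force: [-6.9, -2.0, 26.2]
finger_gap: 0.0003
grip_force: 13.2
```

Request:
play_rows(
  targets=[
    {"offset": [0,0,-0.1],"rotation": [0,0,0]},
    {"offset": [0,0,-0.4],"rotation": [0,0,0]},
    {"offset": [0,0,-0.7],"rotation": [0,0,0]},
    {"offset": [0,0,-1],"rotation": [0,0,0]},
  ],
)

```text
time: 6.22
tcp_pos: [0.5559, 0.0254, 0.2005]
ee_rot: [-3.141, -0.0, 1.571]
ft_force: [0.3, -1.0, 0.5]
finger_gap: 0.0005
grip_force: 0.0
```

Request:
play_rows(
  claw=0.45,
  targets=[
    {"offset": [0.25,-0.07,0],"rotation": [0,0,-0.2]},
    {"offset": [0.5,-0.15,0],"rotation": [0,0,-0.4]},
    {"offset": [0.75,-0.22,0],"rotation": [0,0,-0.6]},
    {"offset": [1,-0.3,0],"rotation": [0,0,-0.8]},
  ],
)

```text
time: 6.72
tcp_pos: [0.5258, 0.1261, 0.1997]
ee_rot: [-3.141, -0.0, 1.993]
ft_force: [-0.6, 0.6, 0.4]
finger_gap: 0.0382
grip_force: 0.0
```

Request:
play_rows(
  targets=[
    {"offset": [0.25,0.03,0],"rotation": [0,0,-0.2]},
    {"offset": [0.5,0.06,0],"rotation": [0,0,-0.4]},
    {"offset": [0.75,0.1,0],"rotation": [0,0,-0.6]},
    {"offset": [1,0.13,0],"rotation": [0,0,-0.817]},
  ],
)

```text
time: 7.22
tcp_pos: [0.497, 0.2227, 0.1996]
ee_rot: [-3.141, -0.001, 2.421]
ft_force: [0.3, 0.6, -0.1]
finger_gap: 0.0413
grip_force: 0.0
```

Run:
```python
import pickle;from h import *
from rig import arm
D={n:arm.snapshot(n) for n in("scene","top")};pickle.dump(D,open("d1.pkl","wb"))
st=arm.get_state();print(st["time"],st["tcp_pos"],st["ee_rot"])
s,t=D["scene"],D["top"]
c=np.array([.473,.342]);a=np.radians(138.5);d=np.array([np.cos(a),np.sin(a)]);e=np.array([-d[1],d[0]])
def T(x,y,z): return np.r_[c+x*e+y*d,z]
pts=[T(x,y,z) for z in(0,.055) for x,y in((-.035,-.05),(.035,-.05),(.035,.05),(-.035,.05))]+[T(0,-.05,.139),T(0,.05,.139)]
E_=[(0,1),(1,2),(2,3),(3,0),(4,5),(5,6),(6,7),(7,4),(8,9)]
out=[]
for v,(x,y) in((s,(362,194)),(t,(125,190))):
    im=cv2.resize(v["image"][y:y+75,x:x+78,::-1],None,fx=5,fy=5,interpolation=cv2.INTER_CUBIC)
    raw=im.copy();q=((proj(v,pts)-(x,y)+.5)*5).astype(int)
    for i,j in E_: cv2.line(im,tuple(map(int,q[i])),tuple(map(int,q[j])),(255,255,0),1)
    out.append(im)
r2=[cv2.resize(v["image"][y:y+38,x:x+78,::-1],None,fx=5,fy=5,interpolation=cv2.INTER_CUBIC) for v,(x,y) in((s,(252,220)),(t,(230,192)))]
cv2.imwrite("pics/ov1.png",np.vstack([np.hstack(out),np.hstack(r2)]))
```

```text
7.325 [0.49601784 0.22477422 0.19989571] [ 3.14099017e+00 -2.08115709e-03  2.42227800e+00]
```

View pics/ov1.png

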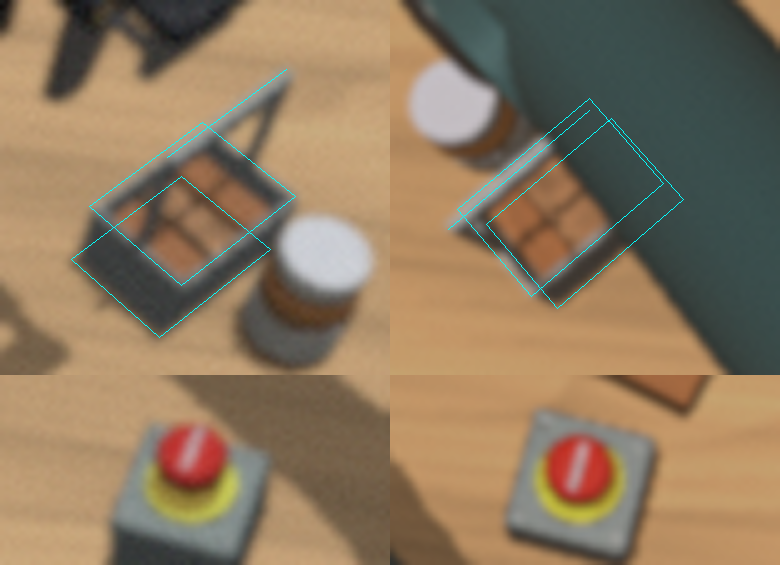

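```bash
cat > fit.py <<'E'
import pickle,sys;from h import *
from scipy.ndimage import map_coordinates
from scipy.optimize import differential_evolution as DE
np.set_printoptions(precision=4,suppress=True)
D=pickle.load(open("d0.pkl","rb"))
def rect(x0,x1,y0,y1,z): 
    p=[(x0,y0,z),(x1,y0,z),(x1,y1,z),(x0,y1,z)];return [(p[i],p[(i+1)%4]) for i in range(4)]
def ln(segs,n=40): return np.vstack([np.linspace(a,b,n) for a,b in segs])
M={"tray":(np.vstack([ln(rect(-.035,.035,-.05,.05,.055)),ln(rect(-.035,.035,-.05,.05,0)),ln([((0,-.05,.139),(0,.05,.139)),((0,-.05,.125),(0,.05,.125))]*2)]),(.473,.342,2.417)),
"stand":(np.vstack([ln(rect(0,.11,-.05,.05,.01)),ln([((.065,s*.009,.01),(.065,s*.009,.245)) for s in(-1,1)])]),(.463,-.314,-.02)),
"station":(ln(rect(-.038,.038,-.038,.038,.056)+rect(-.038,.038,-.038,.038,0)),(.5555,.026,-.25))}
G={}
for n,s in D.items():
    g=cv2.GaussianBlur(s["image"].astype(np.float32),(0,0),1.)
    G[n]=np.sqrt((cv2.Sobel(g,-1,1,0)**2+cv2.Sobel(g,-1,0,1)**2).sum(2))
def score(q,P,vs):
    c,s=np.cos(q[2]),np.sin(q[2]);X=np.c_[q[0]+c*P[:,0]-s*P[:,1],q[1]+s*P[:,0]+c*P[:,1],P[:,2]]
    return -sum(map_coordinates(G[v],proj(D[v],X)[:,::-1].T,order=1).mean() for v in vs)
for k,(P,q0) in M.items():
    if k=="tray": q0=(q0[0],q0[1],q0[2]-np.pi/2)
    for vs in(("scene",),("top",),("scene","top")):
        r=DE(score,[(q0[0]-.015,q0[0]+.015),(q0[1]-.015,q0[1]+.015),(q0[2]-.2,q0[2]+.2)],args=(P,vs),seed=1,maxiter=60,popsize=12)
        print(k,vs,r.x[:2],np.degrees(r.x[2]).round(1),round(-r.fun,1))
E
timeout 400 python3 fit.py
```

```text
tray ('scene',) [0.4771 0.3441] 43.6 182.2
tray ('top',) [0.4762 0.3384] 47.8 174.8
tray ('scene', 'top') [0.4755 0.3402] 48.6 348.0
stand ('scene',) [ 0.4683 -0.309 ] -1.9 255.2
stand ('top',) [ 0.4629 -0.3118] -2.7 193.6
stand ('scene', 'top') [ 0.4638 -0.3107] -2.5 420.3
station ('scene',) [0.5569 0.028 ] -10.1 195.9
station ('top',) [0.5566 0.0218] -8.7 158.5
station ('scene', 'top') [0.5575 0.0281] -9.8 344.7
```

Request:
play_rows(
  targets=[
    {"offset": [0.2,0.12,0],"rotation": [0,0,0]},
    {"offset": [0.4,0.25,0],"rotation": [0,0,0]},
    {"offset": [0.59,0.37,0],"rotation": [0,0,0]},
  ],
)

```text
time: 7.7
tcp_pos: [0.4783, 0.288, 0.1996]
ee_rot: [-3.141, 0.0, 2.413]
ft_force: [0.7, 0.1, -1.0]
finger_gap: 0.0414
grip_force: 0.0
```

Request:
play_rows(
  targets=[
    {"offset": [0.2,0.12,0],"rotation": [0,0,0]},
    {"offset": [0.4,0.25,0],"rotation": [0,0,0]},
    {"offset": [0.59,0.37,0],"rotation": [0,0,0]},
    {"offset": [0.59,0.37,0],"rotation": [0,0,0]},
    {"offset": [0.59,0.37,0],"rotation": [0,0,0]},
  ],
)

```text
time: 8.32
tcp_pos: [0.459, 0.354, 0.1996]
ee_rot: [-3.14, 0.001, 2.415]
ft_force: [0.2, -0.7, -0.8]
finger_gap: 0.0411
grip_force: 0.0
```

Request:
play_rows(
  targets=[
    {"offset": [0,0,0.2],"rotation": [0,0,0]},
    {"offset": [0,0,0.4],"rotation": [0,0,0]},
    {"offset": [0,0,0.6],"rotation": [0,0,0]},
    {"offset": [0,0,0.7],"rotation": [0,0,0]},
    {"offset": [0,0,0.77],"rotation": [0,0,0]},
    {"offset": [0,0,0.77],"rotation": [0,0,0]},
  ],
)

```text
time: 9.07
tcp_pos: [0.4581, 0.3557, 0.1227]
ee_rot: [-3.141, -0.0, 2.418]
ft_force: [-0.6, 0.8, -0.6]
finger_gap: 0.0419
grip_force: 0.0
```

Run:
```python
from h import *
from rig import arm
s,t=arm.snapshot("scene"),arm.snapshot("top")
st=arm.get_state();print(st["time"],st["tcp_pos"],st["ee_rot"],st["ft_force"],st["finger_gap"])
o=[cv2.resize(v["image"][y:y+85,x:x+75,::-1],None,fx=5,fy=5,interpolation=cv2.INTER_CUBIC) for v,(x,y) in((s,(370,180)),(t,(120,180)))]
cv2.imwrite("pics/g1.png",np.hstack(o))
```

```text
9.175 [0.45842685 0.35603241 0.12351568] [3.14071903e+00 1.32344407e-04 2.41744360e+00] [-0.60032423  0.21674415  0.45735913] 0.0417000505851121
```

View pics/g1.png

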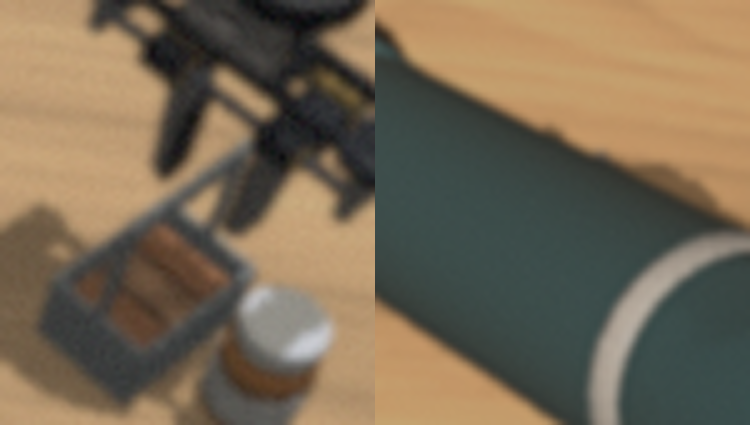

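Request:
play_rows(
  claw=0,
  targets=[
    {"offset": [0,0,0],"rotation": [0,0,0]},
    {"offset": [0,0,0],"rotation": [0,0,0]},
    {"offset": [0,0,0],"rotation": [0,0,0]},
    {"offset": [0,0,0],"rotation": [0,0,0]},
    {"offset": [0,0,0],"rotation": [0,0,0]},
    {"offset": [0,0,0],"rotation": [0,0,0]},
  ],
)

```text
time: 9.93
tcp_pos: [0.4582, 0.3555, 0.1231]
ee_rot: [-3.141, 0.0, 2.417]
ft_force: [-0.0, -0.9, 0.1]
finger_gap: 0.0054
grip_force: 30.0
```

Request:
play_rows(
  targets=[
    {"offset": [0,0,-0.01],"rotation": [0,0,0]},
    {"offset": [0,0,-0.04],"rotation": [0,0,0]},
    {"offset": [0,0,-0.1],"rotation": [0,0,0]},
    {"offset": [0,0,-0.16],"rotation": [0,0,0]},
    {"offset": [0,0,-0.2],"rotation": [0,0,0]},
    {"offset": [0,0,-0.2],"rotation": [0,0,0]},
  ],
)

```text
time: 10.68
tcp_pos: [0.4585, 0.3558, 0.1435]
ee_rot: [3.141, 0.0, 2.417]
ft_force: [0.5, -0.4, -3.3]
finger_gap: 0.0059
grip_force: 30.0
```

```bash
cat > plan.py <<'E'
import numpy as np
def plan(W):
    for a,b in zip(W,W[1:]):
        y=np.radians(a[3]);d=np.subtract(b[:3],a[:3]);tx=(np.cos(y),np.sin(y),0);ty=(np.sin(y),-np.cos(y),0)
        print(np.round([d@tx*10,d@ty*10,-d[2]*10],3),"rot",round((a[3]-b[3])/30,3))
E
python3 -c "
from plan import *
plan([(.4574,.3563,.243,138.5),(.462,.265,.283,121),(.462,.17,.283,104),(.455,.075,.283,87.8),(.44,-.02,.283,87.8),(.415,-.11,.283,87.8),(.385,-.2,.283,87.8),(.352,-.285,.283,87.8)])"
```

```text
[-0.639 -0.653 -0.4  ] rot 0.583
[-0.814 -0.489 -0.   ] rot 0.567
[-0.905 -0.298 -0.   ] rot 0.54
[-0.955 -0.113 -0.   ] rot 0.0
[-0.909 -0.215 -0.   ] rot 0.0
[-0.911 -0.265 -0.   ] rot 0.0
[-0.862 -0.297 -0.   ] rot 0.0
```

Request:
play_rows(
  targets=[
    {"offset": [0,0,-0.08],"rotation": [0,0,0]},
    {"offset": [0,0,-0.25],"rotation": [0,0,0]},
    {"offset": [0,0,-0.5],"rotation": [0,0,0]},
    {"offset": [0,0,-0.75],"rotation": [0,0,0]},
    {"offset": [0,0,-0.92],"rotation": [0,0,0]},
    {"offset": [0,0,-1],"rotation": [0,0,0]},
  ],
)

```text
time: 11.42
tcp_pos: [0.4585, 0.3559, 0.2445]
ee_rot: [3.14, 0.001, 2.417]
ft_force: [0.8, -0.6, -4.0]
finger_gap: 0.006
grip_force: 30.0
```

Request:
play_rows(
  targets=[
    {"offset": [-0.08,-0.08,-0.05],"rotation": [0,0,0.07]},
    {"offset": [-0.21,-0.22,-0.13],"rotation": [0,0,0.19]},
    {"offset": [-0.35,-0.36,-0.22],"rotation": [0,0,0.32]},
    {"offset": [-0.5,-0.51,-0.31],"rotation": [0,0,0.45]},
    {"offset": [-0.64,-0.65,-0.4],"rotation": [0,0,0.583]},
  ],
)

```text
time: 12.05
tcp_pos: [0.4631, 0.2623, 0.2832]
ee_rot: [-3.141, 0.001, 2.106]
ft_force: [-0.3, -0.6, -1.9]
finger_gap: 0.0059
grip_force: 30.0
```

Request:
play_rows(
  targets=[
    {"offset": [-0.16,-0.1,0],"rotation": [0,0,0.11]},
    {"offset": [-0.33,-0.2,0],"rotation": [0,0,0.22]},
    {"offset": [-0.49,-0.3,0],"rotation": [0,0,0.34]},
    {"offset": [-0.65,-0.39,0],"rotation": [0,0,0.45]},
    {"offset": [-0.81,-0.49,0],"rotation": [0,0,0.567]},
  ],
)

```text
time: 12.68
tcp_pos: [0.4628, 0.1687, 0.2829]
ee_rot: [-3.141, -0.0, 1.811]
ft_force: [0.1, 0.1, -1.6]
finger_gap: 0.0059
grip_force: 30.0
```

Request:
play_rows(
  targets=[
    {"offset": [-0.18,-0.06,0],"rotation": [0,0,0.11]},
    {"offset": [-0.36,-0.12,0],"rotation": [0,0,0.22]},
    {"offset": [-0.54,-0.18,0],"rotation": [0,0,0.33]},
    {"offset": [-0.72,-0.24,0],"rotation": [0,0,0.44]},
    {"offset": [-0.9,-0.3,0],"rotation": [0,0,0.54]},
  ],
)

```text
time: 13.3
tcp_pos: [0.4554, 0.074, 0.2831]
ee_rot: [3.142, 0.0, 1.529]
ft_force: [0.5, 0.0, -3.2]
finger_gap: 0.0055
grip_force: 30.0
```

Request:
play_rows(
  targets=[
    {"offset": [-0.19,-0.02,0],"rotation": [0,0,0]},
    {"offset": [-0.38,-0.04,0],"rotation": [0,0,0]},
    {"offset": [-0.57,-0.06,0],"rotation": [0,0,0]},
    {"offset": [-0.76,-0.08,0],"rotation": [0,0,0]},
    {"offset": [-0.95,-0.11,0],"rotation": [0,0,0]},
  ],
)

```text
time: 13.92
tcp_pos: [0.4406, -0.0204, 0.2831]
ee_rot: [3.141, -0.0, 1.531]
ft_force: [-0.3, 0.5, -3.6]
finger_gap: 0.006
grip_force: 30.0
```

Request:
play_rows(
  targets=[
    {"offset": [-0.18,-0.04,0],"rotation": [0,0,0]},
    {"offset": [-0.36,-0.08,0],"rotation": [0,0,0]},
    {"offset": [-0.54,-0.13,0],"rotation": [0,0,0]},
    {"offset": [-0.72,-0.17,0],"rotation": [0,0,0]},
    {"offset": [-0.91,-0.22,0],"rotation": [0,0,0]},
  ],
)

```text
time: 14.55
tcp_pos: [0.415, -0.1103, 0.2831]
ee_rot: [3.141, -0.0, 1.531]
ft_force: [-0.1, -0.2, -2.1]
finger_gap: 0.0056
grip_force: 30.0
```

Request:
play_rows(
  targets=[
    {"offset": [-0.18,-0.05,0],"rotation": [0,0,0]},
    {"offset": [-0.36,-0.1,0],"rotation": [0,0,0]},
    {"offset": [-0.54,-0.16,0],"rotation": [0,0,0]},
    {"offset": [-0.72,-0.21,0],"rotation": [0,0,0]},
    {"offset": [-0.91,-0.26,0],"rotation": [0,0,0]},
  ],
)

```text
time: 15.18
tcp_pos: [0.3853, -0.2001, 0.2831]
ee_rot: [3.141, -0.0, 1.531]
ft_force: [0.4, -0.2, -3.4]
finger_gap: 0.0057
grip_force: 30.0
```

Request:
play_rows(
  targets=[
    {"offset": [-0.18,-0.06,0],"rotation": [0,0,0]},
    {"offset": [-0.36,-0.12,0],"rotation": [0,0,0]},
    {"offset": [-0.54,-0.18,0],"rotation": [0,0,0]},
    {"offset": [-0.7,-0.24,0],"rotation": [0,0,0]},
    {"offset": [-0.82,-0.28,0],"rotation": [0,0,0]},
    {"offset": [-0.86,-0.3,0],"rotation": [0,0,0]},
    {"offset": [-0.86,-0.3,0],"rotation": [0,0,0]},
  ],
)

```text
time: 16.05
tcp_pos: [0.3526, -0.2839, 0.283]
ee_rot: [-3.142, -0.0, 1.532]
ft_force: [0.3, 0.1, -3.1]
finger_gap: 0.0057
grip_force: 30.0
```

Run:
```python
import pickle;from h import *
from rig import arm
D={n:arm.snapshot(n) for n in("scene","top")};pickle.dump(D,open("d2.pkl","wb"))
st=arm.get_state();print(st["time"],st["tcp_pos"],st["ee_rot"],st["ft_force"],st["joint_positions"])
for v,p in((D["scene"],(st["tcp_pos"])),(D["top"],st["tcp_pos"])): print(proj(v,p))
a=D["scene"]["image"][90:210,130:265];b=D["top"]["image"][200:320,330:465]
cv2.imwrite("pics/h1.png",cv2.resize(np.hstack([a,b])[:,:,::-1],(800,356),interpolation=cv2.INTER_CUBIC))
```

```text
16.15 [ 0.35290477 -0.28344686  0.28306984] [ 3.14152210e+00 -2.24463104e-04  1.53333350e+00] [ 0.79945331 -0.21483192 -3.1819097 ] [ 0.92324133  0.08887468 -0.33730089  1.97743621  0.03304261  1.08054955
  0.53414671]
[[193.51324181 121.53880304]]
[[386.68578811 289.919076  ]]
```

View pics/h1.png

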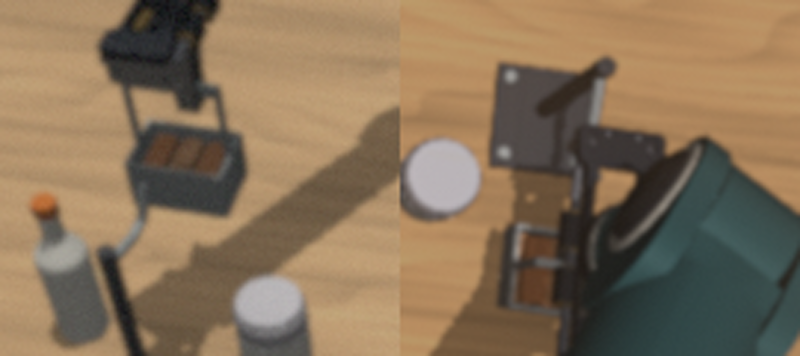

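Run:
```python
import pickle;from h import *
D=pickle.load(open("d2.pkl","rb"))
y=1.532;ex=np.array([np.sin(y),-np.cos(y)]);ey=np.array([np.cos(y),np.sin(y)])
tcp=np.array([.3528,-.2837]);out=[]
c=tcp-.0227*ey;z0=.283+.0018-.125
T=lambda x,yy,z:np.r_[c+x*ex+yy*ey,z0+z]
L=[[T(*p) for p in q] for q in ([(-.035,-.05,.055),(.035,-.05,.055),(.035,.05,.055),(-.035,.05,.055),(-.035,-.05,.055)],[(.035,-.05,.055),(.035,-.05,0),(.035,.05,0),(.035,.05,.055)],[(0,-.047,.055),(0,-.047,.139),(0,.047,.139),(0,.047,.055)])]
L.append([(.464-.029,-.311,.235),(.464-.013,-.3115,.210),(.464+.013,-.3125,.210),(.464+.065,-.3145,.245),(.464+.065,-.3145,.0)])
for n,(x,yy) in(("scene",(140,90)),("top",(345,210))):
    v=D[n];im=cv2.resize(v["image"][yy:yy+85,x:x+80,::-1],None,fx=5,fy=5,interpolation=cv2.INTER_CUBIC)
    for l in L: cv2.polylines(im,[((proj(v,l)-(x,yy)+.5)*5).astype(np.int32)],False,(255,255,0),1)
    out.append(im)
cv2.imwrite("pics/h2.png",np.hstack(out))
```

```text
(no output)
```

View pics/h2.png

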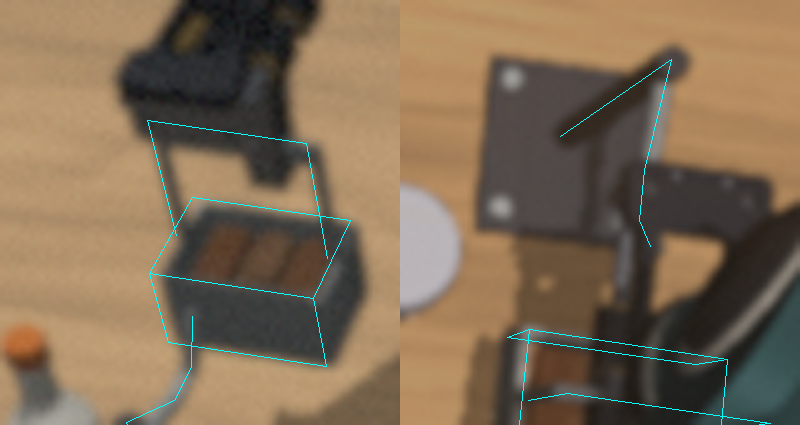

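```bash
cat > fit2.py <<'E'
import pickle,sys;from h import *
from scipy.ndimage import map_coordinates
from scipy.optimize import differential_evolution as DE
np.set_printoptions(precision=4,suppress=True)
D=pickle.load(open("d2.pkl","rb"))
ln=lambda pts,n=40: np.vstack([np.linspace(a,b,n) for a,b in zip(pts,pts[1:])])
A=np.vstack([ln([(-.035,-.05,.055),(.035,-.05,.055),(.035,.05,.055),(-.035,.05,.055),(-.035,-.05,.055)]),ln([(.035,-.05,.055),(.035,-.05,0),(.035,.05,0),(.035,.05,.055)])]+[ln([(x,s*y,.055),(x,s*y,.12)]) for s in(-1,1) for x in(-.003,.003) for y in(.047,)])
B=ln([(-.035,-.05,.055),(-.035,.05,.055),(.035,.05,.055)]);B=np.vstack([B,ln([(.0,.05,.055),(.0,.05,.139)])])
y=1.532;ex=np.array([np.sin(y),-np.cos(y),0]);ey=np.array([np.cos(y),np.sin(y),0]);tcp=np.array([.3528,-.2837,.283])
G={}
for n,s in D.items():
    g=cv2.GaussianBlur(s["image"].astype(np.float32),(0,0),1.)
    G[n]=np.sqrt((cv2.Sobel(g,-1,1,0)**2+cv2.Sobel(g,-1,0,1)**2).sum(2))
def score(q,vs):
    r=0;c,s=np.cos(q[3]),np.sin(q[3])
    for v in vs:
        P=A if v=="scene" else B
        Q=P-[0,0,.125];yy=c*Q[:,1]-s*Q[:,2];zz=s*Q[:,1]+c*Q[:,2]
        X=tcp+np.outer(Q[:,0]+q[1],ex)+np.outer(yy-q[0],ey)+np.outer(zz+q[2],[0,0,1])
        r-=map_coordinates(G[v],proj(D[v],X)[:,::-1].T,order=1).mean()
    return r
for vs in(("scene",),("scene","top")):
  for t in (.0001,.15):
    r=DE(score,[(.0,.035),(-.008,.008),(-.004,.008),(-t,t)],args=(vs,),seed=1,maxiter=80,popsize=12)
    print(vs,r.x*1000,-r.fun)
E
timeout 400 python3 fit2.py
```

```text
('scene',) [10.2257  5.4988  7.0262 -0.0839] 189.4886016845703
('scene',) [28.3255 -2.9934 -3.4135 95.3352] 195.24913024902344
('scene', 'top') [8.7616 6.9512 7.9084 0.0201] 321.3473
('scene', 'top') [  7.8961   6.8667   7.7506 -14.1226] 322.1604919433594
```

Request:
play_rows(
  targets=[
    {"offset": [0.08,0.03,0],"rotation": [0,0,0]},
    {"offset": [0.24,0.09,0],"rotation": [0,0,0]},
    {"offset": [0.45,0.16,0],"rotation": [0,0,0]},
    {"offset": [0.66,0.23,0],"rotation": [0,0,0]},
    {"offset": [0.86,0.3,0],"rotation": [0,0,0]},
  ],
)

```text
time: 16.77
tcp_pos: [0.3866, -0.197, 0.2832]
ee_rot: [3.141, -0.0, 1.534]
ft_force: [0.4, 0.5, -3.1]
finger_gap: 0.0054
grip_force: 30.0
```

Request:
play_rows(
  targets=[
    {"offset": [0.23,0.06,0],"rotation": [0,0,0]},
    {"offset": [0.46,0.13,0],"rotation": [0,0,0]},
    {"offset": [0.69,0.2,0],"rotation": [0,0,0]},
    {"offset": [0.91,0.26,0],"rotation": [0,0,0]},
  ],
)

```text
time: 17.27
tcp_pos: [0.4157, -0.1069, 0.2832]
ee_rot: [3.141, -0.0, 1.534]
ft_force: [0.1, -0.4, -3.4]
finger_gap: 0.0054
grip_force: 30.0
```

Request:
play_rows(
  targets=[
    {"offset": [0.23,0.06,0],"rotation": [0,0,0]},
    {"offset": [0.46,0.11,0],"rotation": [0,0,0]},
    {"offset": [0.69,0.17,0],"rotation": [0,0,0]},
    {"offset": [0.84,0.2,0],"rotation": [0,0,0]},
    {"offset": [0.91,0.22,0],"rotation": [0,0,0]},
  ],
)

```text
time: 17.9
tcp_pos: [0.4408, -0.0171, 0.2832]
ee_rot: [3.141, -0.0, 1.535]
ft_force: [0.4, -0.5, -2.9]
finger_gap: 0.0059
grip_force: 30.0
```

Request:
play_rows(
  targets=[
    {"offset": [0,0,0.1],"rotation": [0,0,0]},
    {"offset": [0,0,0.3],"rotation": [0,0,0]},
    {"offset": [0,0,0.55],"rotation": [0,0,0]},
    {"offset": [0,0,0.8],"rotation": [0,0,0]},
    {"offset": [0,0,1],"rotation": [0,0,0]},
  ],
)

```text
time: 18.52
tcp_pos: [0.44, -0.0199, 0.1814]
ee_rot: [-3.14, 0.0, 1.531]
ft_force: [-0.5, 0.4, -2.2]
finger_gap: 0.0056
grip_force: 30.0
```

Request:
play_rows(
  targets=[
    {"offset": [0,0,0.15],"rotation": [0,0,0]},
    {"offset": [0,0,0.3],"rotation": [0,0,0]},
    {"offset": [0,0,0.42],"rotation": [0,0,0]},
    {"offset": [0,0,0.5],"rotation": [0,0,0]},
    {"offset": [0,0,0.54],"rotation": [0,0,0]},
    {"offset": [0,0,0.57],"rotation": [0,0,0]},
    {"offset": [0,0,0.59],"rotation": [0,0,0]},
    {"offset": [0,0,0.59],"rotation": [0,0,0]},
  ],
)

```text
time: 19.52
tcp_pos: [0.4409, -0.0192, 0.1242]
ee_rot: [3.141, 0.0, 1.532]
ft_force: [1.1, 0.5, -2.9]
finger_gap: 0.0056
grip_force: 30.0
```

Request:
play_rows(
  targets=[
    {"offset": [0,0,0.01],"rotation": [0,0,0]},
    {"offset": [0,0,0.02],"rotation": [0,0,0]},
    {"offset": [0,0,0.02],"rotation": [0,0,0]},
  ],
)

```text
time: 19.9
tcp_pos: [0.4413, -0.0189, 0.123]
ee_rot: [3.141, 0.0, 1.533]
ft_force: [-1.8, 1.2, 7.1]
finger_gap: 0.0056
grip_force: 30.0
```

Request:
play_rows(
  claw=0.35,
  targets=[
    {"offset": [0,0,0],"rotation": [0,0,0]},
    {"offset": [0,0,0],"rotation": [0,0,0]},
    {"offset": [0,0,0],"rotation": [0,0,0]},
    {"offset": [0,0,0],"rotation": [0,0,0]},
  ],
)

```text
time: 20.4
tcp_pos: [0.4408, -0.0192, 0.122]
ee_rot: [-3.142, -0.0, 1.532]
ft_force: [0.4, -0.2, 0.2]
finger_gap: 0.0321
grip_force: 0.0
```

Request:
play_rows(
  targets=[
    {"offset": [0.05,0,0],"rotation": [0,0,0]},
    {"offset": [0.11,0,0],"rotation": [0,0,0]},
    {"offset": [0.11,0,0],"rotation": [0,0,0]},
  ],
)

```text
time: 20.78
tcp_pos: [0.4413, -0.0075, 0.1221]
ee_rot: [3.142, -0.0, 1.534]
ft_force: [1.5, 0.1, -0.5]
finger_gap: 0.0324
grip_force: 0.0
```

Run:
```python
import pickle;from h import *
from rig import arm
D={n:arm.snapshot(n) for n in("scene","top")};pickle.dump(D,open("d3.pkl","wb"))
st=arm.get_state();print(st["time"],st["tcp_pos"],st["ee_rot"],st["finger_gap"])
v=D["scene"];tcp=st["tcp_pos"];y=1.532;ex=np.array([np.sin(y),-np.cos(y),0]);ey=np.array([np.cos(y),np.sin(y),0])
x0,y0=np.round(proj(v,tcp)[0]).astype(int)-[45,30]
c=tcp-.026*ey;c[2]=0
T=lambda x,yy,z:c+x*ex+yy*ey+[0,0,z]
L=[[T(*p) for p in q] for q in ([(-.035,-.05,.055),(.035,-.05,.055),(.035,.05,.055),(-.035,.05,.055),(-.035,-.05,.055)],[(.035,-.05,.055),(.035,-.05,0),(.035,.05,0),(.035,.05,.055)],[(0,-.047,.055),(0,-.047,.139),(0,.047,.139),(0,.047,.055)])]
L+=[[tcp+s*.019*ex+w*.01*ey+[0,0,-.011] for w in(-1,1)] for s in(-1,1)]
im=cv2.resize(v["image"][y0:y0+75,x0:x0+80,::-1],None,fx=8,fy=8,interpolation=cv2.INTER_CUBIC)
for l in L: cv2.polylines(im,[((proj(v,l)-(x0,y0)+.5)*8).astype(np.int32)],False,(255,255,0),1)
cv2.imwrite("pics/r1.png",im)
```

```text
20.875 [ 0.44123029 -0.00806545  0.12204326] [-3.14150101e+00  7.05461135e-05  1.53288674e+00] 0.03207191192633493
```

View pics/r1.png

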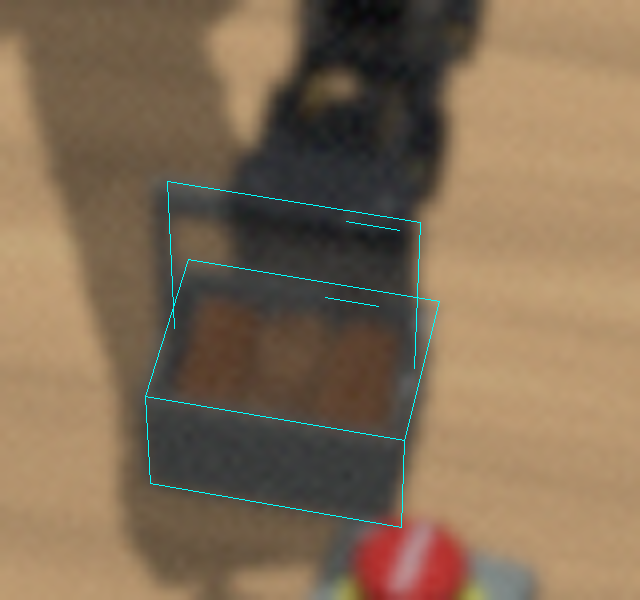

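Request:
play_rows(
  claw=0,
  targets=[
    {"offset": [0,0,0],"rotation": [0,0,0]},
    {"offset": [0,0,0],"rotation": [0,0,0]},
    {"offset": [0,0,0],"rotation": [0,0,0]},
    {"offset": [0,0,0],"rotation": [0,0,0]},
    {"offset": [0,0,0],"rotation": [0,0,0]},
    {"offset": [0,0,0],"rotation": [0,0,0]},
  ],
)

```text
time: 21.62
tcp_pos: [0.4413, -0.0083, 0.122]
ee_rot: [3.142, 0.0, 1.532]
ft_force: [0.7, 0.0, -0.8]
finger_gap: 0.0058
grip_force: 30.0
```

Request:
play_rows(
  targets=[
    {"offset": [0,0,-0.02],"rotation": [0,0,0]},
    {"offset": [0,0,-0.08],"rotation": [0,0,0]},
    {"offset": [0,0,-0.2],"rotation": [0,0,0]},
    {"offset": [0,0,-0.4],"rotation": [0,0,0]},
    {"offset": [0,0,-0.6],"rotation": [0,0,0]},
    {"offset": [0,0,-0.8],"rotation": [0,0,0]},
  ],
)

```text
time: 22.38
tcp_pos: [0.4412, -0.0081, 0.2035]
ee_rot: [3.141, 0.0, 1.533]
ft_force: [0.5, 0.1, -3.7]
finger_gap: 0.0054
grip_force: 30.0
```

Request:
play_rows(
  targets=[
    {"offset": [0,0,-0.2],"rotation": [0,0,0]},
    {"offset": [0,0,-0.4],"rotation": [0,0,0]},
    {"offset": [0,0,-0.6],"rotation": [0,0,0]},
    {"offset": [0,0,-0.75],"rotation": [0,0,0]},
    {"offset": [0,0,-0.8],"rotation": [0,0,0]},
  ],
)

```text
time: 23.0
tcp_pos: [0.4416, -0.0082, 0.2832]
ee_rot: [3.14, 0.001, 1.532]
ft_force: [0.9, -0.9, -3.3]
finger_gap: 0.0055
grip_force: 30.0
```

```bash
python3 -c "
from plan import *
plan([(.4404,-.009,.283,87.8),(.415,-.1,.283,87.8),(.385,-.19,.283,87.8),(.354,-.28,.283,87.8),(.354,-.28,.252,87.8),(.419,-.282,.252,87.8),(.4645,-.284,.252,87.8)])
from rig import arm
s=arm.get_state();print(s['tcp_pos'],s['ft_force'],s['wrist_torque'],s['finger_gap'])"
```

```text
[-0.919 -0.219 -0.   ] rot 0.0
[-0.911 -0.265 -0.   ] rot 0.0
[-0.911 -0.275 -0.   ] rot 0.0
[0.   0.   0.31] rot 0.0
[ 0.005  0.65  -0.   ] rot 0.0
[-0.003  0.455 -0.   ] rot 0.0
[ 0.44159591 -0.00819365  0.28316662] [ 0.91970012 -0.89896875 -3.28206125] [-0.01701326  0.02965834 -0.05040663] 0.00546703178604824
```

Request:
play_rows(
  targets=[
    {"offset": [-0.1,-0.02,0],"rotation": [0,0,0]},
    {"offset": [-0.3,-0.07,0],"rotation": [0,0,0]},
    {"offset": [-0.5,-0.12,0],"rotation": [0,0,0]},
    {"offset": [-0.7,-0.17,0],"rotation": [0,0,0]},
    {"offset": [-0.92,-0.22,0],"rotation": [0,0,0]},
  ],
)

```text
time: 23.62
tcp_pos: [0.4147, -0.1004, 0.2812]
ee_rot: [-3.14, -0.0, 1.532]
ft_force: [-0.5, 0.4, -2.9]
finger_gap: 0.0058
grip_force: 30.0
```

Request:
play_rows(
  targets=[
    {"offset": [-0.2,-0.05,0],"rotation": [0,0,0]},
    {"offset": [-0.4,-0.11,0],"rotation": [0,0,0]},
    {"offset": [-0.6,-0.17,0],"rotation": [0,0,0]},
    {"offset": [-0.8,-0.23,0],"rotation": [0,0,0]},
    {"offset": [-0.91,-0.26,0],"rotation": [0,0,0]},
  ],
)

```text
time: 24.25
tcp_pos: [0.3851, -0.1904, 0.2812]
ee_rot: [-3.14, -0.001, 1.531]
ft_force: [-0.4, -0.2, -2.6]
finger_gap: 0.0057
grip_force: 30.0
```

Request:
play_rows(
  targets=[
    {"offset": [-0.2,-0.05,0],"rotation": [0,0,0]},
    {"offset": [-0.4,-0.11,0],"rotation": [0,0,0]},
    {"offset": [-0.6,-0.17,0],"rotation": [0,0,0]},
    {"offset": [-0.8,-0.23,0],"rotation": [0,0,0]},
    {"offset": [-0.91,-0.28,0],"rotation": [0,0,0]},
    {"offset": [-0.91,-0.28,0.1],"rotation": [0,0,0]},
    {"offset": [-0.91,-0.28,0.2],"rotation": [0,0,0]},
    {"offset": [-0.91,-0.28,0.31],"rotation": [0,0,0]},
    {"offset": [-0.91,-0.28,0.31],"rotation": [0,0,0]},
  ],
)

```text
time: 25.38
tcp_pos: [0.3544, -0.2782, 0.2499]
ee_rot: [-3.14, -0.002, 1.533]
ft_force: [-0.1, -0.2, -3.3]
finger_gap: 0.0058
grip_force: 30.0
```

Run:
```python
import pickle;from h import *
from rig import arm
S=[]
for i in range(16):
    v=arm.snapshot("scene");s=arm.get_state();S.append(np.r_[s["tcp_pos"],s["ft_force"],s["wrist_torque"]])
print(np.mean(S,0).round(4),np.std(S,0).round(3),s["ee_rot"],s["time"])
t=arm.snapshot("top");pickle.dump({"scene":v,"top":t},open("d4.pkl","wb"))
tcp=np.mean(S,0)[:3];y=1.532;ex=np.array([np.sin(y),-np.cos(y),0]);ey=np.array([np.cos(y),np.sin(y),0])
c=tcp-.028*ey;c[2]=tcp[2]+.003-.125
T=lambda x,yy,z:c+x*ex+yy*ey+[0,0,z]
L=[[T(*p) for p in q] for q in ([(-.035,-.05,.055),(.035,-.05,.055),(.035,.05,.055),(-.035,.05,.055),(-.035,-.05,.055)],[(.035,-.05,.055),(.035,-.05,0),(.035,.05,0),(.035,.05,.055)],[(0,-.047,.055),(0,-.047,.139),(0,.047,.139),(0,.047,.055)])]
L.append([(.464-.029,-.311,.235),(.464-.013,-.3115,.210),(.464+.013,-.3125,.210),(.464+.065,-.3145,.245)])
x0,y0=np.round(proj(v,tcp)[0]).astype(int)-[45,25]
im=cv2.resize(v["image"][y0:y0+75,x0:x0+80,::-1],None,fx=8,fy=8,interpolation=cv2.INTER_CUBIC)
for l in L: cv2.polylines(im,[((proj(v,l)-(x0,y0)+.5)*8).astype(np.int32)],False,(255,255,0),1)
cv2.imwrite("pics/p1.png",im)
```

```text
[ 0.3549 -0.2791  0.2512 -0.1676 -0.0339 -2.6824  0.0404 -0.0745 -0.0062] [0.    0.    0.    0.487 0.573 0.465 0.032 0.034 0.034] [-3.14158635e+00  5.54820171e-05  1.53239524e+00] 26.175
```

Request:
play_rows(
  targets=[
    {"offset": [0,0.04,0],"rotation": [0,0,0]},
    {"offset": [0,0.12,0],"rotation": [0,0,0]},
    {"offset": [0,0.22,0],"rotation": [0,0,0]},
    {"offset": [0,0.32,0],"rotation": [0,0,0]},
    {"offset": [0,0.42,0],"rotation": [0,0,0]},
    {"offset": [0,0.52,0],"rotation": [0,0,0]},
    {"offset": [0,0.6,0],"rotation": [0,0,0]},
  ],
)

```text
time: 27.1
tcp_pos: [0.4155, -0.2813, 0.251]
ee_rot: [-3.142, -0.0, 1.533]
ft_force: [0.2, 0.1, -2.8]
finger_gap: 0.0056
grip_force: 30.0
```

Request:
play_rows(
  targets=[
    {"offset": [0,0.08,0],"rotation": [0,0,0]},
    {"offset": [0,0.16,0],"rotation": [0,0,0]},
    {"offset": [0,0.25,0],"rotation": [0,0,0]},
    {"offset": [0,0.35,0],"rotation": [0,0,0]},
    {"offset": [0,0.44,0],"rotation": [0,0,0]},
    {"offset": [0,0.49,0],"rotation": [0,0,0]},
    {"offset": [0,0.5,0],"rotation": [0,0,0]},
    {"offset": [0,0.5,0],"rotation": [0,0,0]},
  ],
)

```text
time: 28.1
tcp_pos: [0.4645, -0.2833, 0.251]
ee_rot: [-3.141, -0.0, 1.532]
ft_force: [0.5, 0.4, -2.6]
finger_gap: 0.0058
grip_force: 30.0
```

Request:
play_rows(
  targets=[
    {"offset": [0,0,0.05],"rotation": [0,0,0]},
    {"offset": [0,0,0.12],"rotation": [0,0,0]},
    {"offset": [0,0,0.2],"rotation": [0,0,0]},
    {"offset": [0,0,0.27],"rotation": [0,0,0]},
    {"offset": [0,0,0.31],"rotation": [0,0,0]},
    {"offset": [0,0,0.33],"rotation": [0,0,0]},
    {"offset": [0,0,0.33],"rotation": [0,0,0]},
  ],
)

```text
time: 28.98
tcp_pos: [0.4648, -0.2833, 0.218]
ee_rot: [-3.142, 0.0, 1.532]
ft_force: [0.6, -0.6, -2.1]
finger_gap: 0.0056
grip_force: 30.0
```

Request:
play_rows(
  targets=[
    {"offset": [0,0,0.01],"rotation": [0,0,0]},
    {"offset": [0,0,0.02],"rotation": [0,0,0]},
    {"offset": [0,0,0.03],"rotation": [0,0,0]},
    {"offset": [0,0,0.03],"rotation": [0,0,0]},
  ],
)

```text
time: 29.48
tcp_pos: [0.4647, -0.2833, 0.215]
ee_rot: [-3.141, -0.0, 1.532]
ft_force: [-1.1, -0.3, -3.0]
finger_gap: 0.0055
grip_force: 30.0
```

Request:
play_rows(
  targets=[
    {"offset": [0,0,0.01],"rotation": [0,0,0]},
    {"offset": [0,0,0.02],"rotation": [0,0,0]},
    {"offset": [0,0,0.02],"rotation": [0,0,0]},
  ],
)

```text
time: 29.85
tcp_pos: [0.4646, -0.2833, 0.2129]
ee_rot: [-3.141, -0.0, 1.532]
ft_force: [-0.8, -0.8, -2.9]
finger_gap: 0.0059
grip_force: 30.0
```

Request:
play_rows(
  targets=[
    {"offset": [0,0,0.01],"rotation": [0,0,0]},
    {"offset": [0,0,0.01],"rotation": [0,0,0]},
    {"offset": [0,0,0.01],"rotation": [0,0,0]},
  ],
)

```text
time: 30.22
tcp_pos: [0.4648, -0.2834, 0.2121]
ee_rot: [3.141, 0.0, 1.532]
ft_force: [-0.2, -0.2, -2.6]
finger_gap: 0.0061
grip_force: 30.0
```

Request:
play_rows(
  targets=[
    {"offset": [0,0,0.01],"rotation": [0,0,0]},
    {"offset": [0,0,0.01],"rotation": [0,0,0]},
    {"offset": [0,0,0.01],"rotation": [0,0,0]},
  ],
)

```text
time: 30.6
tcp_pos: [0.465, -0.2834, 0.2116]
ee_rot: [3.141, 0.0, 1.532]
ft_force: [-2.1, 1.3, 3.9]
finger_gap: 0.0055
grip_force: 30.0
```

Request:
play_rows(
  targets=[
    {"offset": [0,0,-0.004],"rotation": [0,0,0]},
    {"offset": [0,0,-0.004],"rotation": [0,0,0]},
    {"offset": [0,0,-0.004],"rotation": [0,0,0]},
  ],
)

```text
time: 30.98
tcp_pos: [0.4648, -0.2834, 0.2116]
ee_rot: [3.141, 0.0, 1.532]
ft_force: [-0.8, 1.8, 3.8]
finger_gap: 0.006
grip_force: 30.0
```

Request:
play_rows(
  claw=0.2,
  targets=[
    {"offset": [0,0,0],"rotation": [0,0,0]},
    {"offset": [0,0,0],"rotation": [0,0,0]},
    {"offset": [0,0,0],"rotation": [0,0,0]},
    {"offset": [0,0,0],"rotation": [0,0,0]},
    {"offset": [0,0,0],"rotation": [0,0,0]},
    {"offset": [0,0,0],"rotation": [0,0,0]},
  ],
)

```text
time: 31.72
tcp_pos: [0.4647, -0.2833, 0.2115]
ee_rot: [-3.142, 0.0, 1.532]
ft_force: [0.3, -0.8, -0.2]
finger_gap: 0.0183
grip_force: 0.0
```

Request:
play_rows(
  claw=0.35,
  targets=[
    {"offset": [0,0,0],"rotation": [0,0,0]},
    {"offset": [0,0,0],"rotation": [0,0,0]},
    {"offset": [0,0,0],"rotation": [0,0,0]},
    {"offset": [0,0,-0.1],"rotation": [0,0,0]},
    {"offset": [0,0,-0.25],"rotation": [0,0,0]},
    {"offset": [0,0,-0.45],"rotation": [0,0,0]},
    {"offset": [0,0,-0.7],"rotation": [0,0,0]},
    {"offset": [0,0,-1],"rotation": [0,0,0]},
  ],
)

```text
time: 32.72
tcp_pos: [0.4647, -0.2833, 0.3133]
ee_rot: [3.141, 0.0, 1.533]
ft_force: [0.5, -0.4, -0.7]
finger_gap: 0.0321
grip_force: 0.0
```

Request:
play_rows(
  claw=0.75,
  targets=[
    {"offset": [0.2,0.05,0],"rotation": [0,0,0]},
    {"offset": [0.5,0.13,0],"rotation": [0,0,0]},
    {"offset": [0.78,0.2,0],"rotation": [0,0,0]},
  ],
)

```text
time: 33.1
tcp_pos: [0.4882, -0.2053, 0.3129]
ee_rot: [3.14, 0.001, 1.532]
ft_force: [-0.8, 0.0, 0.4]
finger_gap: 0.0602
grip_force: 0.0
```

Request:
play_rows(
  targets=[
    {"offset": [0.26,0.07,0],"rotation": [0,0,0]},
    {"offset": [0.52,0.14,0],"rotation": [0,0,0]},
    {"offset": [0.78,0.2,0],"rotation": [0,0,0]},
  ],
)

```text
time: 33.48
tcp_pos: [0.5112, -0.1281, 0.3128]
ee_rot: [3.14, 0.001, 1.532]
ft_force: [-0.3, 0.0, -0.0]
finger_gap: 0.0689
grip_force: 0.0
```

Request:
play_rows(
  targets=[
    {"offset": [0.26,0.07,0],"rotation": [0,0,0]},
    {"offset": [0.52,0.14,0],"rotation": [0,0,0]},
    {"offset": [0.78,0.2,0],"rotation": [0,0,0]},
  ],
)

```text
time: 33.85
tcp_pos: [0.5342, -0.0509, 0.3129]
ee_rot: [3.14, 0.0, 1.532]
ft_force: [0.8, -0.4, 0.5]
finger_gap: 0.069
grip_force: 0.0
```

Request:
play_rows(
  targets=[
    {"offset": [0.26,0.07,0],"rotation": [0,0,0]},
    {"offset": [0.52,0.14,0],"rotation": [0,0,0]},
    {"offset": [0.7,0.18,0],"rotation": [0,0,0]},
    {"offset": [0.78,0.2,0],"rotation": [0,0,0]},
    {"offset": [0.78,0.2,0],"rotation": [0,0,0]},
  ],
)

```text
time: 34.48
tcp_pos: [0.5567, 0.0253, 0.3116]
ee_rot: [3.142, 0.0, 1.533]
ft_force: [0.4, -0.5, -0.4]
finger_gap: 0.0687
grip_force: 0.0
```

Run:
```python
import pickle;from h import *
from rig import arm
D={n:arm.snapshot(n) for n in("scene","top")};pickle.dump(D,open("d5.pkl","wb"))
st=arm.get_state();print(st["time"],st["tcp_pos"],st["ee_rot"],st["finger_gap"])
D0=pickle.load(open("d0.pkl","rb"));D1=pickle.load(open("d1.pkl","rb"))
# red head centroid per view
for n,d in(("before",D0),("pressed",D1),("now",D)):
  for k,(x,y) in(("scene",(270,215)),("top",(250,190))):
    c=d[k]["image"][y:y+40,x:x+40].astype(int);m=(c[...,0]>110)&(c[...,1]<70)&(c[...,2]<80)
    if m.any(): print(n,k,(np.argwhere(m).mean(0)[::-1]+(x,y)).round(2),m.sum())
for z in(.1025,.094): print(z,proj(D0["scene"],(.5565,.0265,z-.005)),proj(D0["top"],(.5565,.0265,z)))
s=cv2.resize(D["scene"]["image"][130:250,130:250,::-1],(400,400),interpolation=cv2.INTER_CUBIC);t=cv2.resize(D["top"]["image"][195:315,330:450,::-1],(400,400),interpolation=cv2.INTER_CUBIC)
cv2.imwrite("pics/f1.png",np.hstack([s,t]))
```

```text
34.575 [0.5565452  0.02433161 0.31143515] [-3.14130740e+00  6.33411148e-04  1.53110579e+00] 0.06920895617735671
before scene [290.05 234.84] 75
before top [267.55 210.37] 92
pressed scene [289.72 237.04] 71
pressed top [267.57 210.83] 76
now scene [291.36 236.59] 56
0.1025 [[289.28678766 233.0259262 ]] [[267.19256866 209.16393847]]
0.094 [[289.21262504 234.79471156]] [[267.25746591 209.81713224]]
```

View pics/f1.png

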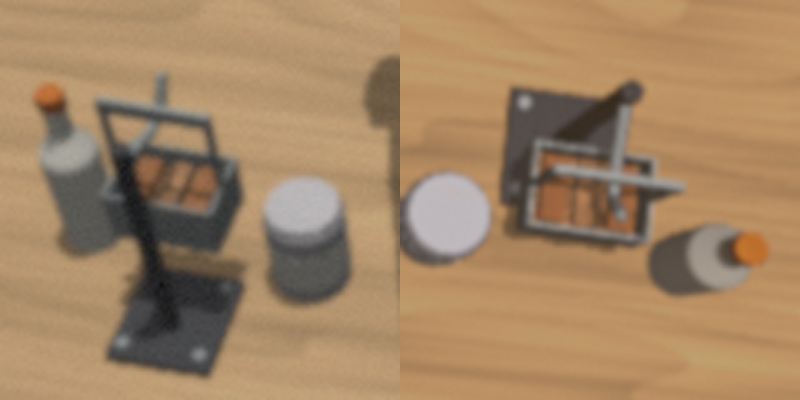

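Request:
play_rows(
  targets=[
    {"offset": [0,0,0.3],"rotation": [0,0,0]},
    {"offset": [0,0,0.65],"rotation": [0,0,0]},
    {"offset": [0,0,1],"rotation": [0,0,0]},
  ],
)

```text
time: 34.95
tcp_pos: [0.5566, 0.024, 0.2106]
ee_rot: [3.141, 0.001, 1.53]
ft_force: [0.1, -0.5, -0.1]
finger_gap: 0.0688
grip_force: 0.0
```

Request:
play_rows(
  targets=[
    {"offset": [0,0,0.3],"rotation": [0,0,0]},
    {"offset": [0,0,0.6],"rotation": [0,0,0]},
    {"offset": [0,0,0.8],"rotation": [0,0,0]},
    {"offset": [0,0,1],"rotation": [0,0,0]},
  ],
)

```text
time: 35.45
tcp_pos: [0.5566, 0.024, 0.1107]
ee_rot: [-3.141, 0.001, 1.531]
ft_force: [-0.1, 0.1, 0.8]
finger_gap: 0.069
grip_force: 0.0
```

Request:
play_rows(
  targets=[
    {"offset": [0,0,0.1],"rotation": [0,0,0]},
    {"offset": [0,0,0.2],"rotation": [0,0,0]},
    {"offset": [0,0,0.28],"rotation": [0,0,0]},
    {"offset": [0,0,0.31],"rotation": [0,0,0]},
    {"offset": [0,0,0.31],"rotation": [0,0,0]},
  ],
)

```text
time: 36.08
tcp_pos: [0.5567, 0.0254, 0.0805]
ee_rot: [3.142, 0.0, 1.532]
ft_force: [0.1, -0.5, 0.9]
finger_gap: 0.069
grip_force: 0.0
```

Request:
play_rows(
  claw=0,
  targets=[
    {"offset": [0,0,0],"rotation": [0,0,0]},
    {"offset": [0,0,0],"rotation": [0,0,0]},
    {"offset": [0,0,0],"rotation": [0,0,0]},
    {"offset": [0,0,0],"rotation": [0,0,0]},
    {"offset": [0,0,0],"rotation": [0,0,0]},
  ],
)

```text
time: 36.7
tcp_pos: [0.5561, 0.0254, 0.0803]
ee_rot: [-3.14, 0.0, 1.532]
ft_force: [-3.4, 0.4, 0.8]
finger_gap: 0.0403
grip_force: 30.0
```

Request:
play_rows(
  targets=[
    {"offset": [0,0,0],"rotation": [0,0,0.15]},
    {"offset": [0,0,0],"rotation": [0,0,0.35]},
    {"offset": [0,0,0],"rotation": [0,0,0.57]},
    {"offset": [0,0,0],"rotation": [0,0,0.8]},
    {"offset": [0,0,0],"rotation": [0,0,1]},
  ],
)

```text
time: 37.33
tcp_pos: [0.5554, 0.0256, 0.0802]
ee_rot: [-3.14, 0.002, 1.006]
ft_force: [-5.1, 0.2, 2.3]
finger_gap: 0.0407
grip_force: 30.0
```

Request:
play_rows(
  targets=[
    {"offset": [0,0,0],"rotation": [0,0,0.2]},
    {"offset": [0,0,0],"rotation": [0,0,0.4]},
    {"offset": [0,0,0],"rotation": [0,0,0.6]},
    {"offset": [0,0,0],"rotation": [0,0,0.8]},
    {"offset": [0,0,0],"rotation": [0,0,0.9]},
    {"offset": [0,0,0],"rotation": [0,0,0.9]},
  ],
)

```text
time: 38.08
tcp_pos: [0.555, 0.026, 0.0802]
ee_rot: [-3.14, 0.003, 0.538]
ft_force: [-4.3, 1.5, 2.1]
finger_gap: 0.0401
grip_force: 30.0
```

```bash
python3 -c "
from rig import arm
s=arm.get_state();print(s['time'],s['tcp_pos'],s['ee_rot'],s['ft_force'],s['wrist_torque'],s['finger_gap'],s['joint_positions'])"
```

```text
38.075 [0.55496422 0.02602756 0.08015759] [-3.13989082e+00  2.93338570e-03  5.38151634e-01] [-4.27066273  1.51716659  2.11108225] [0.16468597 1.07092374 0.03245978] 0.04013046326034179 [ 0.0630735   0.52078108 -0.21476004  1.92678198  0.16207236  0.71391224
 -1.27988502]
```

Request:
play_rows(
  claw=0.75,
  targets=[
    {"offset": [0,0,0],"rotation": [0,0,0]},
    {"offset": [0,0,0],"rotation": [0,0,0]},
    {"offset": [0,0,0],"rotation": [0,0,0]},
    {"offset": [0,0,0],"rotation": [0,0,0]},
    {"offset": [0,0,0],"rotation": [0,0,0]},
  ],
)

```text
time: 38.7
tcp_pos: [0.5568, 0.0253, 0.0805]
ee_rot: [3.141, -0.0, 0.537]
ft_force: [0.5, -0.7, 0.4]
finger_gap: 0.0688
grip_force: 0.0
```

Request:
play_rows(
  targets=[
    {"offset": [0,0,-0.2],"rotation": [0,0,0]},
    {"offset": [0,0,-0.45],"rotation": [0,0,0]},
    {"offset": [0,0,-0.7],"rotation": [0,0,0]},
    {"offset": [0,0,-1],"rotation": [0,0,0]},
  ],
)

```text
time: 39.2
tcp_pos: [0.5563, 0.0253, 0.181]
ee_rot: [-3.141, 0.001, 0.538]
ft_force: [0.4, -0.7, 0.3]
finger_gap: 0.0692
grip_force: 0.0
```

Request:
play_rows(
  targets=[
    {"offset": [0,0,-0.25],"rotation": [0,0,0]},
    {"offset": [0,0,-0.5],"rotation": [0,0,0]},
    {"offset": [0,0,-0.75],"rotation": [0,0,0]},
    {"offset": [0,0,-1],"rotation": [0,0,0]},
    {"offset": [0,0,-1],"rotation": [0,0,0]},
  ],
)

```text
time: 39.83
tcp_pos: [0.5577, 0.0255, 0.2823]
ee_rot: [3.14, -0.004, 0.538]
ft_force: [-0.6, -0.2, 0.1]
finger_gap: 0.069
grip_force: 0.0
```

Run:
```python
import pickle;from h import *
from rig import arm
D={n:arm.snapshot(n) for n in("scene","top")}
print(arm.get_state()["time"])
L={k:pickle.load(open(k+".pkl","rb")) for k in("d0","d1","d5")};L["now"]=D
for n,d in L.items():
  for k,(x,y) in(("scene",(270,215)),("top",(250,190))):
    c=d[k]["image"][y:y+40,x:x+40].astype(int);m=(c[...,0]>c[...,1]*2.3)&(c[...,0]>c[...,2]*2)&(c[...,0]>60)
    if m.any():
        a=np.argwhere(m);print(n,k,(a.mean(0)[::-1]+(x,y)).round(2),m.sum(),a.min(0)[::-1]+(x,y),a.max(0)[::-1]+(x,y))
# bystanders / tray stillness: d5 vs now
for n,(x,y,w,h) in{"scene":(135,130,110,110)}.items():
    print("hook diff",np.abs(D[n]["image"][y:y+h,x:x+w].astype(int)-L["d5"][n]["image"][y:y+h,x:x+w]).mean((0,1)))
j=[D["scene"]["image"][235:270,405:440],L["d0"]["scene"]["image"][235:270,405:440]];print("jar",np.abs(j[0].astype(int)-j[1]).mean())
```

```text
39.925
d0 scene [290.07 235.11] 83 [284 229] [296 241]
d0 top [267.47 210.15] 86 [262 204] [273 216]
d1 scene [289.92 236.5 ] 78 [284 231] [296 241]
d1 top [267.44 210.8 ] 85 [262 205] [273 216]
d5 scene [290.11 236.76] 70 [284 232] [296 241]
now scene [290.06 235.54] 70 [284 230] [296 240]
hook diff [2.47958678 2.35520661 2.24115702]
jar 12.063673469387755
```

Request:
play_rows(
  targets=[
    {"offset": [0.05,-0.25,-0.2],"rotation": [0,0,0]},
    {"offset": [0.1,-0.5,-0.4],"rotation": [0,0,0]},
    {"offset": [0.17,-0.77,-0.6],"rotation": [0,0,0]},
  ],
)

```text
time: 40.3
tcp_pos: [0.5309, 0.1005, 0.3394]
ee_rot: [-3.141, 0.003, 0.537]
ft_force: [0.4, -0.5, 0.0]
finger_gap: 0.0689
grip_force: 0.0
```

Request:
play_rows(
  targets=[
    {"offset": [0.05,-0.25,0],"rotation": [0,0,0]},
    {"offset": [0.1,-0.5,0],"rotation": [0,0,0]},
    {"offset": [0.17,-0.77,0],"rotation": [0,0,0]},
    {"offset": [0.17,-0.77,0],"rotation": [0,0,0]},
    {"offset": [0.17,-0.77,0],"rotation": [0,0,0]},
  ],
)

```text
time: 40.92
tcp_pos: [0.5071, 0.1739, 0.3395]
ee_rot: [3.141, 0.002, 0.537]
ft_force: [0.6, -0.3, -0.1]
finger_gap: 0.0689
grip_force: 0.0
```

Run:
```python
import pickle;from h import *
from rig import arm
D={n:arm.snapshot(n) for n in("scene","top")}
print(arm.get_state()["time"],arm.get_state()["tcp_pos"])
L={k:pickle.load(open(k+".pkl","rb")) for k in("d0","d1","d5")}
g=lambda d,k:cv2.GaussianBlur(cv2.cvtColor(d[k]["image"],cv2.COLOR_RGB2GRAY),(0,0),.8).astype(np.float32)
now=D
for nm,k,(x,y,w,h),ref in(("head","scene",(283,228,15,12),"d0"),("head","scene",(283,228,15,12),"d1"),("head","top",(260,203,15,14),"d0"),("head","top",(260,203,15,14),"d1"),("jar","scene",(408,236,28,34),"d0"),("jar","top",(126,200,24,22),"d0"),("offcut","scene",(256,258,50,38),"d0"),("can","scene",(207,182,30,40),"d0"),("can","top",(328,245,34,32),"d0"),("glue","scene",(140,154,30,52),"d0"),("glue","top",(402,258,42,30),"d0"),("tray","scene",(155,155,55,55),"d5"),("tray","top",(365,232,50,40),"d5")):
    im=g(now,k)[y-6:y+h+6,x-6:x+w+6];r=cv2.matchTemplate(im,g(L[ref],k)[y:y+h,x:x+w],cv2.TM_CCOEFF_NORMED);_,m,_,p=cv2.minMaxLoc(r)
    print(nm,k,ref,"shift",p[0]-6,p[1]-6,"ncc",round(m,3),"at0",round(float(r[6,6]),3))
```

```text
41.025 [0.50737456 0.1735955  0.33987904]
head scene d0 shift 0 0 ncc 0.839 at0 0.839
head scene d1 shift 0 -1 ncc 0.85 at0 0.754
head top d0 shift 0 0 ncc 0.906 at0 0.906
head top d1 shift 0 0 ncc 0.86 at0 0.86
jar scene d0 shift 0 0 ncc 0.898 at0 0.898
jar top d0 shift 0 0 ncc 0.913 at0 0.913
offcut scene d0 shift 0 0 ncc 0.947 at0 0.947
can scene d0 shift 0 0 ncc 1.0 at0 1.0
can top d0 shift 0 0 ncc 0.996 at0 0.996
glue scene d0 shift 0 0 ncc 0.77 at0 0.77
glue top d0 shift 0 0 ncc 0.951 at0 0.951
tray scene d5 shift 0 0 ncc 1.0 at0 1.0
tray top d5 shift 0 0 ncc 1.0 at0 1.0
```

```bash
python3 -c "
from rig import arm
print(arm.hand_in())"
```

```text
the job is handed in; nothing more can be done
None
```

The job is handed in at about 41 s: I pressed the mushroom until it latched, hung the tray upright and still on the hook, then twisted the mushroom clockwise and the last pictures show it sprung back up and none of the bystanders shifted.

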